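# Isolate the press for a punch change

### The arm

A 6-joint arm with a two-finger parallel gripper is mounted at the origin on a cart in front of the work surface, level with it; the furniture and walls round the work are solid. World frame = base frame: x ahead of the robot, y to its left, z up, the work surface at z = 0. Lengths are in m, angles in degrees, forces in N, time in s.
With the tool pointing down it reaches from about 0.35 to 0.875 m from the base axis. Payload 4.2 kg.
Tool frame: the origin (TCP) lies on the front face of the gripper's body, between the roots of the fingers; the fingertips stand 70 mm ahead of it and the grasp point (between the pads) lies 51 mm ahead of it; x points along the fingers, y is the direction in which the jaws open and shut, and the axes are right-handed (so a half turn about x gives the same grasp; the last joint's range is limited). The gripper opens to 87 mm and grips with 3 to 60 N. Pads are 19 mm wide; open, the fingers measure 117 mm over their backs; the gripper's body (75 mm by 190 mm) begins 51 mm behind the grasp point.
Start: joints at [77.899, 22.042, 0.453, 0, -68.411, -14.817], TCP at [0.283, 0.557, 0.292] pointing down, gripper open.
Joint ranges: [-179.83, 179.83], [-69.29, 118.12], [-61.27, 80.66], [-181.25, 117.63], [-171.15, -9.14], [-177.46, 177.46]. Speed limits (degrees/s): [159.86, 159.86, 180, 180, 180, 180].

### API

Orientations are given as a 3x3 rotation matrix whose columns are the frame's x, y, z axes.
In Python, from station import r, viewer, spotter gives the robot as it stands.
- The arm moves only by the tool move_arm, never from a script. Its argument "series" is a list that holds one entry, the list of rows, each a list of 7 numbers: the turn, a rotation vector about the world's x, y, z scaled (see below), then the shift along the world's x, y, z scaled (see below), then the opening, from 0 (shut) to 1 (fully open). A call has 1 to 20 rows; each row shifts and turns the pose as measured when the row begins; what a row does not reach is not made up. The controller multiplies each number of a shift by 60 mm and each number of a turn by 8 degrees. A row lasts 1/8 s, in which the tool goes at most 62.5 mm and 10.7 degrees, less where a joint would pass 70% of its speed; a pose out of reach is approached as far as the arm can. A call with a number of a shift or a turn outside -1 to 1 is refused whole. A call with a gripper value outside its range is refused whole. The fingers move at their own pace and stop on an object; the grip force is fixed at half the most. Time passes only in rows, so rows that do not move let the fingers close. It gives the time, the measured TCP pose, the force and the opening at its end, in the units of the state.
- r.sense(): the state, without advancing time (a new reading comes with each control period).
- viewer.capture(name): name is "scene" or "top" or "wrist"; returns (picture, depth): 420x560x3 uint8, red, green, blue; 420x560 float32, m along the optical axis (not along the pixel's ray), 0 where there is no reading.
- viewer.camera_params(name): a dict with "mtx" (3x3 intrinsics, pixels), "pose" (4x4, takes a point from camera to world coordinates). Camera axes: x right, y down, z forward; pixel columns grow to the right and rows downward; lengths in m; the calibration is good to about 2 mm. A picture is of the moment at which its call begins: read the wrist's pose just before it. camera_params takes no time and is no camera call; for the wrist camera it gives the pose at the moment of the call.
- r.finish_job(): hands the job in, once; it reports no verdict.
Trained networks look in the newest picture that a camera, given by its name, has taken for a name from the list of things; names that differ only in an ending like _2 or _b are one class to them, and where a whole thing is asked for, a point or a joint stands for the part that bears it (a point fixed in the world has none). Each returns a list of dicts, best first, with "conf" (0 to 1); they miss things now and then, are a little off and sometimes report something else, mostly with a low value. They report only what shows in the picture. A call takes as long as a camera call.
- spotter.find_in(camera, name): "centre" ([column, row] in pixels, amid what is visible of it).
- spotter.trace(camera, name): "mask" (420x560 bool, what is visible of it) and "centre" ([column, row] in pixels, amid what is visible of it).
The state is a dict: "time_s": time; "joints": joint angles; "joint_velocities": joint speeds; "effort": joint torques, N m; "tcp_pos": TCP position; "ee_rot": TCP orientation; "wrist_force": force on the tool from outside, world axes, zero at the start; "moment": the same for the moment, N m; "gripper_width": opening from 0.0 (shut) to 1.0 (fully open).
Only numpy, scipy, OpenCV 4.12 (cv2) and the standard library are available. Lean on these libraries where they do the work, as an engineer would, in place of code of your own. Each camera call takes 0.05 s, during which the arm holds its last target.

### The job

The punch in the press is to be changed, so isolate the press first: on the larger of the two isolator boxes on the bench (the one with the wide bail handle), throw the handle over from on, where it leans towards the cable gland, to off, fully to the other side until it snaps home. Leave the smaller isolator with the ball lever switched on.

Things in the scene. Friction and masses are not known exactly. Their poses are not given: they have to be found in the camera images.
- press_isolator: Press isolator, to be switched off: the larger grey box, fixed, 120 (x) x 86 (y) x 50 mm high. Origin: centre of its underside on the bench, z up; black cable gland 32 mm out of its -x end. On top a steel bail: two 8 mm arms, 52 mm clear between them, and a black crossbar along y (14 mm thick, 72 long, 75 mm from the hinge). Hinge along y, over the box centre, 62 mm above the bench.
- press_lever (a joint): Angle of the bail (rad). 0 = on, leaning 29 degrees to the box's -x (gland): crossbar centre at x -36, z 128 mm in the box frame. 0.5 = upright, bar at x 0, z 137. 1.0 = off, leaning to +x: bar at x +36, z 128. Stops at both ends. A sprung detent holds it at either end; a level push of about 3 to 10 N on the crossbar moves it, and well past upright it snaps on by itself.
- small_isolator: Another isolator, which stays on: smaller grey box, fixed, 90 (x) x 56 (y) x 40 mm high, with one 8 mm stem and a black 20 mm ball 55 mm from a hinge along y, 52 mm above the bench. Origin: centre of its underside, z up; gland at its -x end. The two boxes may stand in either place.
- small_lever (a joint): Angle of the small isolator's lever (rad): 0 = on, leaning to its -x (gland) end, as it starts and must remain; 1.0 = off.

How it is judged:
By the outcome, as a careful person would: the job done as asked, in the order asked, and still so for the second after the job is handed in, with the robot touching nothing.
It also fails if it takes over 29 s, if anything falls off the work surface, if the arm or the gripper's body presses on something with over 40 N, if the wrist force passes 120 N, or if a joint passes its speed limit or range.

## Working session

There is one attempt and no reset: what is moved stays moved. The work goes in short steps, Python scripts to look and compute and a tool call to move; the robot and the scene stay as the last step left them, time stands still between calls to the robot, and variables do not carry over. Pictures are saved under pics/ and viewed, and the job is handed in when it is done.

Besides the shell and the picture viewer there is one more tool, called as name([rows], argument=value, ...), one row to a line, values as JSON. move_arm: Moves the arm, as the interface text tells. Its arguments: {"type":"object","properties":{"series":{"type":"array","items":{"type":"array","items":{"type":"array","items":{"type":"number","minimum":-1,"maximum":1}}}}},"required":["series"]}

```bash
mkdir -p pics; python3 - <<'E'
from station import r,viewer,spotter
import cv2,numpy as np
print(r.sense())
for c in("scene","top"):
    p,d=viewer.capture(c); cv2.imwrite(f"pics/{c}0.png",p[:,:,::-1]); np.save(f"pics/{c}0.npy",d)
    k=viewer.camera_params(c); K=np.array(k["mtx"]);T=np.array(k["pose"]); print(c,K.tolist(),T.round(3).tolist())
    for n in("press_isolator","press_lever","small_isolator","small_lever"):
        for o in spotter.trace(c,n)[:2]:
            m=o["mask"]&(d>0); v,u=np.nonzero(m); z=d[m]
            P=np.c_[(u-K[0,2])*z/K[0,0],(v-K[1,2])*z/K[1,1],z]@T[:3,:3].T+T[:3,3]
            print(n,round(o["conf"],2),np.round(o["centre"]),m.sum(),np.percentile(P,[2,50,98],axis=0).round(3).tolist() if len(P) else 0)
E
```

```text
{'time_s': 0.0, 'joints': array([ 7.78997816e+01,  2.20887925e+01,  3.80797643e-01, -2.97314009e-02,
       -6.84117779e+01, -1.48142862e+01]), 'joint_velocities': array([-0.02056613, -0.09628263, -0.04479721, -0.01307961, -0.03849379,
       -0.11564965]), 'effort': array([-1.09682780e-03, -3.90669787e+01,  1.87404782e+01,  4.22000796e+00,
        1.09687838e-02, -1.89528364e-04]), 'tcp_pos': array([0.28270522, 0.55689909, 0.29118522]), 'ee_rot': array([[-9.09980677e-04, -4.52830167e-01, -8.91596328e-01],
       [-1.94279337e-03, -8.91594214e-01,  4.52831076e-01],
       [-9.99997699e-01,  2.14425496e-03, -6.84219384e-05]]), 'wrist_force': array([-0.30198432, -0.23777435, -0.69681149]), 'moment': array([-0.0200675 , -0.03233241,  0.01187373]), 'gripper_width': 0.9976912121196645}
scene [[424.46707311115273, 0.0, 281.8741616828397], [0.0, 424.46707311115273, 204.89260053454723], [0.0, 0.0, 1.0]] [[0.765, 0.382, -0.519, 0.977], [0.644, -0.444, 0.623, -0.356], [0.007, -0.811, -0.585, 0.557], [0.0, 0.0, 0.0, 1.0]]
press_isolator 0.76 [302. 187.] 2348 [[0.465, 0.209, 0.002], [0.528, 0.24
[... 289 characters left out ...]
15, 0.051], [0.503, 0.038, 0.087], [0.513, 0.051, 0.111]]
top [[432.7646166366438, 0.0, 274.51975456543], [0.0, 432.7646166366438, 206.42832943248612], [0.0, 0.0, 1.0]] [[0.024, -0.989, 0.146, 0.405], [-1.0, -0.026, -0.006, 0.183], [0.01, -0.145, -0.989, 0.919], [0.0, 0.0, 0.0, 1.0]]
press_isolator 0.81 [225. 215.] 2880 [[0.459, 0.212, 0.002], [0.509, 0.276, 0.05], [0.559, 0.344, 0.135]]
press_lever 0.71 [234. 199.] 397 [[0.485, 0.232, 0.066], [0.531, 0.253, 0.132], [0.557, 0.295, 0.137]]
small_isolator 0.73 [345. 227.] 1438 [[0.464, -0.032, 0.001], [0.496, 0.029, 0.04], [0.529, 0.082, 0.109]]
small_lever 0.56 [346. 218.] 164 [[0.488, 0.018, 0.044], [0.5, 0.04, 0.101], [0.511, 0.056, 0.112]]
```

```bash
python3 - <<'E'
import cv2
for c in("scene","top"):
    p=cv2.imread(f"pics/{c}0.png"); cv2.imwrite(f"pics/{c}0b.png",cv2.resize(p,(784,588)))
E
```

```text
(no output)
```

View pics/scene0.png

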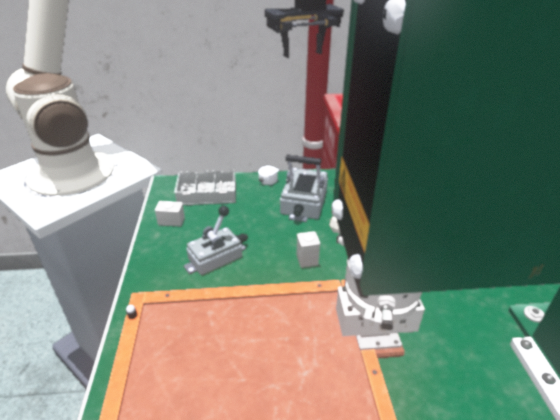

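View pics/top0b.png

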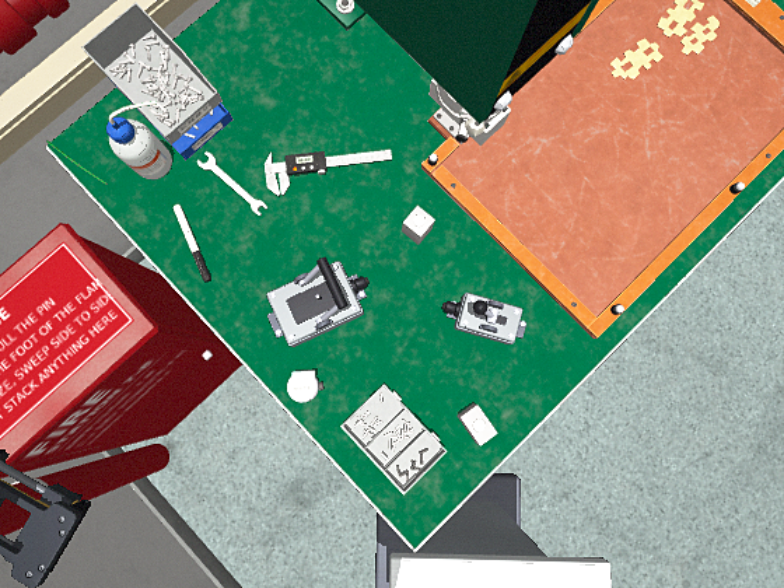

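```bash
python3 - <<'E'
from station import r,viewer,spotter
import cv2,numpy as np
C={}
for c in("top","scene"):
    d=np.load(f"pics/{c}0.npy");k=viewer.camera_params(c);K=np.array(k["mtx"]);T=np.array(k["pose"])
    v,u=np.mgrid[:420,:560]
    P=np.stack([(u-K[0,2])*d/K[0,0],(v-K[1,2])*d/K[1,1],d],-1)@T[:3,:3].T+T[:3,3]
    P=P[d>0]; C[c]=P
    g=lambda x0,x1,y0,y1,z0,z1:P[(P[:,0]>x0)&(P[:,0]<x1)&(P[:,1]>y0)&(P[:,1]<y1)&(P[:,2]>z0)&(P[:,2]<z1)]
    for n,b in(("press top",(.42,.62,.18,.36,.044,.054)),("small top",(.44,.56,-.05,.1,.034,.044)),("bar",(.42,.62,.18,.36,.118,.15)),("ball",(.44,.56,-.05,.1,.092,.13))):
        q=g(*b)
        rc=cv2.minAreaRect(q[:,:2].astype(np.float32)*1000)
        print(c,n,len(q),rc,q.mean(0).round(4))
    hi=P[(P[:,2]>.07)&(P[:,0]>.3)&(P[:,0]<1.0)&(abs(P[:,1])<.6)]
    # coarse obstacle listing
    H={}
    for p in hi: 
        key=(int(p[0]//.08),int(p[1]//.08)); a=H.setdefault(key,[9,0,0]); a[0]=min(a[0],p[2]);a[1]=max(a[1],p[2]);a[2]+=1
    for k2 in sorted(H): 
        if H[k2][2]>8: print([round(k2[0]*.08,2),round(k2[1]*.08,2)],np.round(H[k2],2).tolist(),end=' ')
    print()
E
```

```text
top press top 1811 ((511.9563903808594, 279.9790954589844), (82.3421401977539, 115.76012420654297), 26.391477584838867) [0.508  0.2845 0.0501]
top small top 798 ((497.3226013183594, 21.661697387695312), (86.5352783203125, 52.31948471069336), 75.02348327636719) [0.495  0.0215 0.0399]
top bar 302 ((527.2940063476562, 248.7005615234375), (71.39375305175781, 16.744068145751953), 27.513959884643555) [0.5273 0.2478 0.1326]
top ball 86 ((503.4408874511719, 47.6949462890625), (18.88619041442871, 17.330018997192383), 48.48582458496094) [0.5032 0.0485 0.107 ]
[0.24, 0.48] [0.3, 0.33, 136.0] [0.24, 0.56] [0.22, 0.24, 43.0] [0.4, 0.24] [0.07, 0.08, 12.0] [0.48, 0.0] [0.07, 0.11, 100.0] [0.48, 0.16] [0.11, 0.14, 80.0] [0.48, 0.24] [0.07, 0.14, 371.0] [0.64, 0.0] [0.18, 0.46, 449.0] [0.64, 0.48] [0.07, 0.14, 354.0] [0.64, 0.56] [0.07, 0.11, 23.0] [0.72, -0.08] [0.19, 0.36, 220.0] [0.72, 0.0] [0.07, 0.45, 2906.0] [0.72, 0.08] [0.1, 0.44, 3806.0] [0.72, 0.4] [0.07, 0.1, 291.0] [0.72, 0.48] [0.07, 0.17, 1002.0] [0.72, 0.56] [0.1, 0.13, 19.0] [0.8, -0.08] [0.19, 0.34, 605.0] [0.8, 0.08] [0.07, 0.33, 3
[... 592 characters left out ...]
850219726562) [0.5299 0.245  0.131 ]
scene ball 102 ((505.7253723144531, 45.38893127441406), (18.866941452026367, 15.922869682312012), 32.950469970703125) [0.5072 0.0442 0.1044]
[0.24, 0.48] [0.3, 0.36, 202.0] [0.24, 0.56] [0.22, 0.36, 279.0] [0.32, 0.56] [0.3, 0.36, 192.0] [0.48, 0.0] [0.07, 0.11, 160.0] [0.48, 0.16] [0.11, 0.14, 95.0] [0.48, 0.24] [0.07, 0.14, 273.0] [0.64, 0.0] [0.18, 0.47, 171.0] [0.72, -0.08] [0.19, 0.49, 1307.0] [0.72, 0.0] [0.07, 0.49, 6619.0] [0.8, -0.08] [0.1, 0.5, 23754.0] [0.8, 0.0] [0.07, 0.16, 1603.0] [0.8, 0.08] [0.07, 0.1, 43.0] [0.88, -0.08] [0.21, 0.5, 11623.0] [0.88, 0.0] [0.21, 0.5, 17848.0] [0.96, 0.0] [0.21, 0.36, 2335.0] [0.96, 0.08] [0.21, 0.27, 391.0]
```

The top view shows the press isolator at about (317,300) in the enlarged image. Its bail leans towards the gland at (360,283). The small isolator is at (490,318). From the depth data, the press box centre is (0.512, 0.280), its +x direction is (-0.445, 0.896), and the bar is at (0.528, 0.248). I'll go in on the gland side with the fingers shut.

move_arm([
  [[0,0,-0.46,0.44,-0.57,0,0],[0,0,-0.46,0.44,-0.57,0,0],[0,0,-0.46,0.44,-0.57,0,0],[0,0,-0.46,0.44,-0.57,0,0],[0,0,-0.46,0.44,-0.57,0,0],[0,0,-0.46,0.44,-0.57,0,0],[0,0,-0.46,0.44,-0.57,0,0],[0,0,-0.46,0.44,-0.57,0,0],[0,0,-0.46,0.44,-0.57,0,0],[0,0,-0.46,0.44,-0.57,0,0]],
])

```text
time_s: 1.75
tcp_pos: [0.5521, 0.2068, 0.2933]
ee_rot: [[0.003, -0.903, -0.43], [0.002, -0.43, 0.903], [-1.0, -0.004, 0.0]]
wrist_force: [0.8, -0.2, 0.1]
gripper_width: 0.017
```

move_arm([
  [[0,0,0,0,0,-0.6,0],[0,0,0,0,0,-0.6,0],[0,0,0,0,0,-0.6,0],[0,0,0,0,0,0,0]],
])

```text
time_s: 2.25
tcp_pos: [0.5545, 0.2033, 0.1839]
ee_rot: [[0.007, -0.906, -0.424], [0.004, -0.424, 0.906], [-1.0, -0.008, 0.0]]
wrist_force: [1.0, 0.4, 0.7]
gripper_width: 0.005
```

```bash
python3 - <<'E'
from station import r,viewer
import cv2
for c in("scene","top"):
    p,d=viewer.capture(c); cv2.imwrite(f"pics/{c}1.png",cv2.resize(p[100:300,150:400,::-1],(750,600)))
s=r.sense();print(s["tcp_pos"],s["wrist_force"])
E
```

```text
[0.55655131 0.20453985 0.18762034] [0.05571427 0.76378442 0.09208261]
```

View pics/scene1.png

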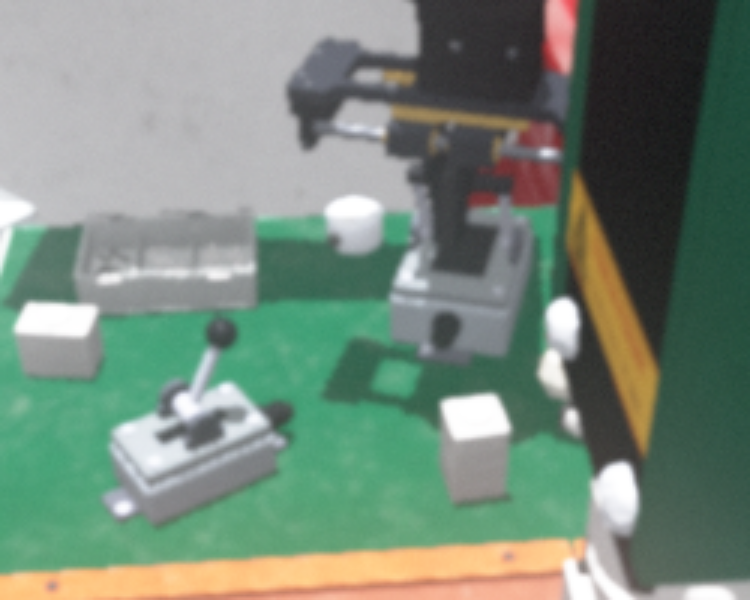

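View pics/top1.png

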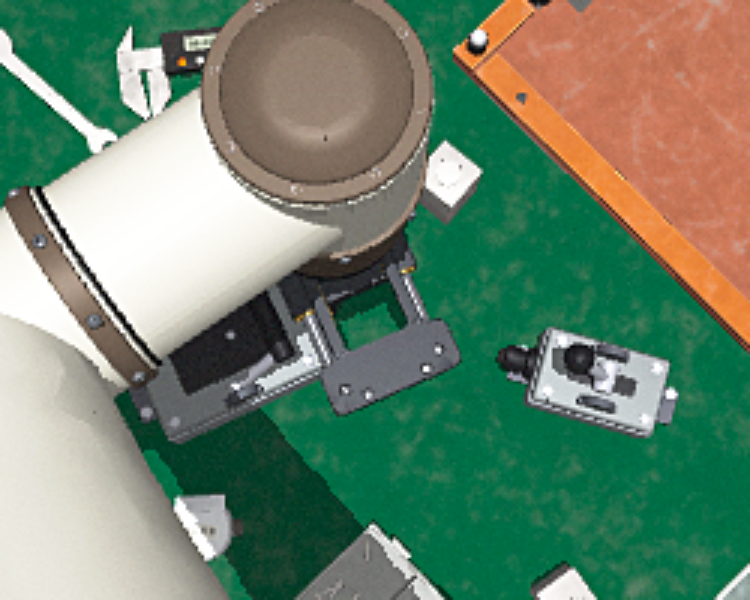

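In the scene view the shut fingers (450,190) hang in front of the bar (490,180), between the two arms. Nothing is close to the small lever. Next I push along the box's +x.

move_arm([
  [[0,0,0,-0.13,0.25,0,0],[0,0,0,-0.13,0.25,0,0],[0,0,0,-0.13,0.25,0,0],[0,0,0,-0.13,0.25,0,0],[0,0,0,-0.13,0.25,0,0]],
])

```text
time_s: 2.98
tcp_pos: [0.5182, 0.2847, 0.1963]
ee_rot: [[0.027, -0.904, -0.427], [0.012, -0.427, 0.904], [-1.0, -0.029, -0.001]]
wrist_force: [-0.3, 0.3, 0.4]
gripper_width: 0.004
```

move_arm([
  [[0,0,0,-0.13,0.08,-0.12,0],[0,0,0,-0.12,0.1,-0.06,0],[0,0,0,-0.08,0.1,0,0]],
])

```text
time_s: 3.35
tcp_pos: [0.5015, 0.2981, 0.1856]
ee_rot: [[0.034, -0.901, -0.431], [-0.001, -0.432, 0.902], [-0.999, -0.031, -0.016]]
wrist_force: [35.4, -32.0, -4.7]
gripper_width: 0.003
```

move_arm([
  [[0,0,0,0.08,-0.16,0,0],[0,0,0,0.1,-0.2,0,0],[0,0,0,0.1,-0.2,0.1,0]],
])

```text
time_s: 3.72
tcp_pos: [0.5181, 0.262, 0.1895]
ee_rot: [[0.031, -0.902, -0.431], [-0.004, -0.431, 0.902], [-1.0, -0.026, -0.017]]
wrist_force: [0.0, -0.0, 0.2]
gripper_width: 0.003
```

```bash
python3 - <<'E'
from station import r,viewer
import cv2
for c in("scene",):
    p,d=viewer.capture(c); cv2.imwrite(f"pics/{c}2.png",cv2.resize(p[100:300,150:400,::-1],(750,600)))
s=r.sense();print(s["tcp_pos"],s["wrist_force"])
E
```

```text
[0.51902624 0.26119407 0.19083563] [ 0.7901356  -0.07109666  1.15231994]
```

View pics/scene2.png

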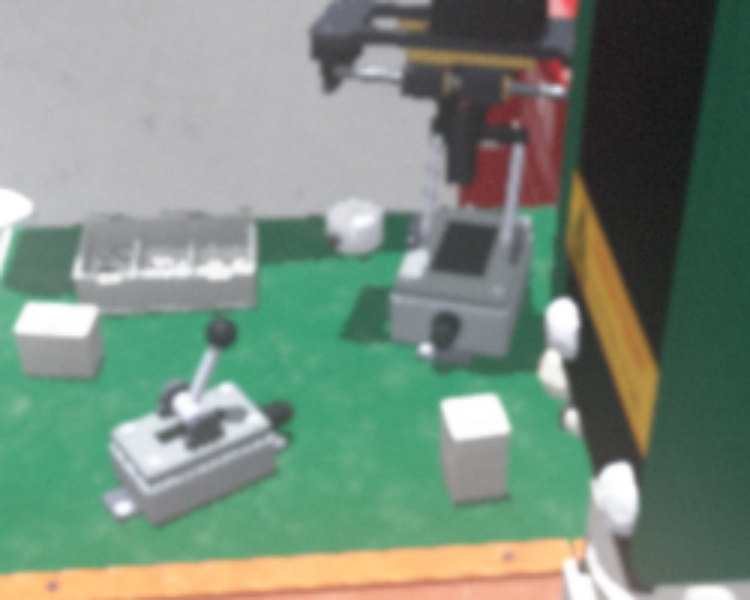

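The bar (480,130) now stands on the far side, with the fingers clear of it. I'll raise the arm straight up and back off towards the gland side, then measure.

move_arm([
  [[0,0,0,0.06,-0.12,0.7,0],[0,0,0,0,0,0.8,0],[0,0,0,0,-0.5,0.8,0],[0,0,0,0,-0.8,0,0],[0,0,0,0,-0.8,0,0],[0,0,0,0,0,0,0]],
])

```text
time_s: 4.53
tcp_pos: [0.522, 0.1252, 0.3359]
ee_rot: [[0.038, -0.901, -0.432], [0.001, -0.432, 0.902], [-0.999, -0.035, -0.016]]
wrist_force: [0.4, 1.3, -0.1]
gripper_width: 0.004
```

```bash
python3 - <<'E'
from station import r,viewer,spotter
import cv2,numpy as np
ex=np.array([-.445,.896]);ey=np.array([-.896,-.445])
for c in("scene","top"):
    p,d=viewer.capture(c); cv2.imwrite(f"pics/{c}3.png",p[:,:,::-1])
    k=viewer.camera_params(c);K=np.array(k["mtx"]);T=np.array(k["pose"])
    v,u=np.mgrid[:420,:560]
    P=np.stack([(u-K[0,2])*d/K[0,0],(v-K[1,2])*d/K[1,1],d],-1)@T[:3,:3].T+T[:3,3]
    P=P[d>0]
    for n,b in(("bar",(.42,.6,.22,.38,.118,.15)),("ball",(.44,.56,-.05,.1,.092,.13))):
        q=P[(P[:,0]>b[0])&(P[:,0]<b[1])&(P[:,1]>b[2])&(P[:,1]<b[3])&(P[:,2]>b[4])&(P[:,2]<b[5])]
        if len(q): m=np.median(q,0);w=m[:2]-[.512,.28];print(c,n,len(q),m.round(4),"box:",(w@ex).round(4),(w@ey).round(4),"zmax",q[:,2].max().round(3))
s=r.sense();print(s["time_s"],s["tcp_pos"],s["wrist_force"])
E
```

```text
scene bar 242 [0.4976 0.3087 0.1311] box: 0.0321 0.0002 zmax 0.137
scene ball 103 [0.5084 0.0433 0.1054] box: -0.2105 0.1086 zmax 0.111
top ball 81 [0.5033 0.0493 0.1075] box: -0.2028 0.1104 zmax 0.113
4.625 [0.522251   0.1272738  0.33528802] [ 1.16741602 -0.219217    0.42622668]
```

View pics/scene3.png

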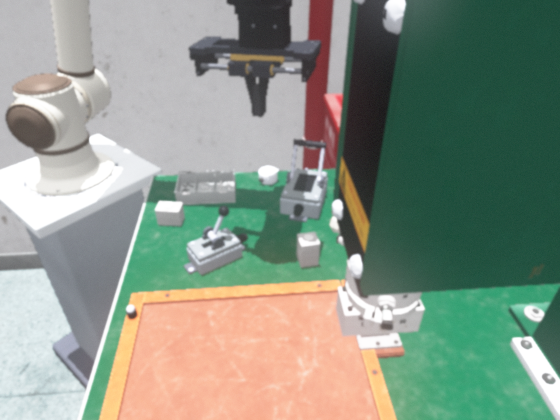

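```bash
python3 -c "
from station import r
print(r.finish_job())"
```

```text
the job is handed in; nothing more can be done
None
```

The press isolator is off. I pushed the bail's crossbar from the gland side with the fingers shut until it reached its far stop, then backed away. I handed the job in at about 4.6 s.

- **Press bail:** after I withdrew, the scene camera put the bar at +32 mm in the box frame. Allowing for the camera's roughly 3 mm bias towards itself, that is about +36 mm, the off stop. The bar's highest point read 137 mm. The top camera gave no reading of the bar in that last check, so this rests on the scene camera alone.
- **Small isolator:** its ball measured within 1–2 mm of where it started in both cameras, so it is still on.
- **Forces:** the fingertips pressed the bar against its stop with up to about 48 N at the wrist when I read it, well under the 120 N limit. That is over 40 N, but that limit applies to the arm and the gripper's body, and as far as I could tell only the fingers touched anything. At hand-in the wrist force was about 1 N, with the gripper well clear of both boxes.

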